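Start a coarse flange nut on the stud of a pipe fitting

ROBOT

A 6-joint arm with a two-finger parallel gripper is mounted at the origin on the work surface. World frame = base frame: x ahead of the robot, y to its left, z up, the work surface at z = 0. Lengths are in m, angles in degrees, forces in N, time in s.
With the tool pointing down it reaches from about 0.375 to 0.975 m from the base axis. Payload 3.8 kg.
Tool frame: the origin (TCP) lies between the finger pads; the fingertips stand tcp_to_tips ahead of it and the grasp point (between the pads) is the TCP (tcp_to_tips is the distance from the TCP to the fingertips, in m); z points along the fingers, y is the line along which they close (so a half turn about z gives the same grasp; the last joint's range is limited). The gripper opens to 85 mm and grips with 20 to 120 N. Pads are 22 mm wide; open, the fingers measure 114 mm over their backs; the gripper's body (76 mm by 85 mm) begins 54 mm behind the grasp point. The pads swing forward as they close: fully open they stand 13 mm farther back than shut.
Start: joints at [61.828, 15.12, 91.902, -0, 72.978, -2.114], TCP at [0.297, 0.606, 0.223] pointing down, gripper open.
Joint ranges: [-150.88, 150.88], [-54.13, 125.18], [17.81, 147.31], [-75.09, 255.09], [0, 152.58], [-146.25, 146.25]. Speed limits (degrees/s): [147.25, 147.25, 180, 180, 180, 180].

INTERFACE

Orientations are given as a 3x3 rotation matrix whose columns are the frame's x, y, z axes.
In Python, from plant import * gives the robot as it stands. The module is installed in compiled form; this text tells all that it offers.
- The arm moves only by the tool carry_out, never from a script. Its argument "targets" is a list of rows, each a list of 2 entries, a list of its own where there are three numbers: the shift along the tool's x, y, z in m, then the turn about the tool's z in degrees. In form: [[[dx, dy, dz], spin], ...]. A call has 1 to 12 rows; each row is the pose to reach, as a shift and turn from the pose commanded when the call began, along the tool's axes at that moment; what a row does not reach only later rows make up. A row lasts 1/10 s, in which the tool goes at most 50 mm and 8.59 degrees, less where a joint would pass 70% of its speed; a pose out of reach is approached as far as the arm can. A call with a gripper value outside its range is refused whole. "jaw" is the gripper command: -1 is shut, 1 is fully open, values between are in proportion, set as the call begins (left out, the last holds). The fingers move at their own pace and stop on an object; the grip force is fixed at half the most. Time passes only in rows, so rows that repeat a pose let the fingers close. It gives the time, the measured TCP pose, the force, the opening and the grip force at its end, in the units of the state.
- observe(): the state, without advancing time (a new reading comes with each control period).
- snapshot(name): name is "scene" or "top" or "wrist"; returns the picture (384x512x3 uint8, red, green, blue); there is no depth.
- camera_model(name): a dict with "intrinsics" (3x3 intrinsics, pixels), "k1" (the pictures are not rectified: a ray, as slopes to the right and down, at radius r is drawn at 1 + k1 r^2 times it, then the intrinsics apply), "rvec" (rotation vector, rad) and "tvec" (3), from world to camera coordinates, as OpenCV has them; the wrist camera has in their place "T_tool_cam" (4x4, takes a point from camera to tool coordinates, whose origin is the TCP and whose axes are the flange's). Camera axes: x right, y down, z forward; pixel columns grow to the right and rows downward; lengths in m; the calibration is good to about 2 mm. A picture is of the moment at which its call begins: read the wrist's pose just before it. camera_model takes no time and is no camera call.
- sign_off(): hands the job in; it is judged then, once.
The state is a dict: "clock": time; "qpos": joint angles; "qvel": joint speeds; "effort": joint torques, N m; "tool_pos": TCP position; "eef_rot": TCP orientation; "force": force on the tool from outside, world axes, zero at the start; "torque": the same for the moment, N m; "gripper_width": finger opening in m; "gripper_force": force on a finger pad.
Only numpy, scipy, OpenCV 4.12 (cv2) and the standard library are available. Lean on these libraries where they do the work, as an engineer would, in place of code of your own. Each camera call takes 0.05 s, during which the arm holds its last target. There are 200 camera calls.

TASK

Put the loose blue flange nut flange-down on the grey stud of the black pipe fitting, and unless its thread drops in at once, gently turn it backwards (anticlockwise from above) until you feel it drop in; then turn it clockwise until its flange sits fully home and flat on the black seat face, and let go. Do not force the plastic thread: never push or twist it against the stud with more than 40 N. Leave everything else on the bench where it is.

Things in the scene. Friction and masses are not known exactly. Their poses are not given: they have to be found in the camera images.
- nut: The loose blue plastic flange nut, about 0.12 kg, lying flange down on the table at the start. Hexagon 52 mm across flats from 5 to 34 mm above its underside, on a round flange 66 mm across, 5 mm thick. Open bore 41 mm right through. Origin: centre of the underside; z up along its axis; x square to a flat, so the flats face 0, 60, 120 ... degrees from x.
- lugs (a point): Point on the nut's axis at the underside of its three inner lugs, 6 mm above the nut's underside. The lugs, 120 degrees apart (one on the nut's +x), are each 5 mm wide, 4 mm tall and reach in to 13.5 mm from the axis.
- fitting: Fixed black flanged pipe fitting on a 130 mm square, 18 mm thick plywood base, 60 mm tall to its round seat face, which is 100 mm across. A grey stud with a coarse right-hand three-start plastic thread stands upright in its middle and does not turn. More than 40 N between nut and stud strips the thread. Origin: centre of the base's underside; z up along the stud.
- seat (a point): Point on the stud's axis at the level of the black seat face, 60 mm above the table. The nut is home when its origin is here, flange flat on the face. Play of the nut on the stud: about 1.5 mm sideways, 2 mm up and down.
- stud_tip (a point): Centre of the stud's tip, 38 mm above the seat face. The tip is 12 mm across and widens to a smooth 24 mm core 8 mm lower. The angle where the thread starts differs every time and is not given by any pose: it must be felt.
- ridge_top (a point): Point on the stud's axis level with the high ends of its three ridges, 19.4 mm above the seat face; ridges 38 mm across outside. Each spans 80 degrees, its top falling clockwise (from above) to 14.6 mm. At that low end an 8 degree wide stop rib, 18.6 mm high, jams lugs turned clockwise. Lugs set down on the ridges leave the nut's underside 8.5 to 13.5 mm above the seat.
- floor (a point): Point on the stud's axis, 9 mm above the seat face, level with the floor of the 32 degree gaps, open from above, between each rib and the next ridge's high end. Turned anticlockwise up to 120 degrees, the lugs climb the ridges, leave their high ends and can drop 10 mm in here (nut's underside then 3 mm above the seat); ribs then stop further anticlockwise turning.
- seat_edge (a point): Point on the edge of the black seat face, 50 mm from the axis. After the drop, clockwise turning runs the lugs under the ridges, 0.06 mm down per degree: the flange meets the face after 40 to 65 degrees, stays loose for about 30 degrees more, then jams tight.
- coupling: Bystander, loose: black plastic pipe coupling, a plain open tube 64 mm across, 45 mm tall, standing upright; no hexagon. Not the nut. Origin: centre of its underside.
- tape_roll: Bystander, loose: amber roll of tape lying flat, 100 mm across, 48 mm tall. Origin: centre of its underside.
- carton: Bystander, loose: closed cardboard carton 160 x 120 x 90 mm. Origin: centre of its underside.
- wrench: Bystander, loose: steel open-ended wrench 200 mm long lying flat, too small for the nut. Origin: underside of its middle.
- screwdriver: Bystander, loose: screwdriver lying flat, about 200 mm long. Origin: underside of its middle.
- elbow: Bystander, loose: black plastic pipe elbow about 80 mm long, 50 mm tall. Origin: underside of its upright leg.
- clip_tray: Bystander, loose: shallow empty yellow tray 160 x 110 x 35 mm. Origin: centre of its underside.
Mind the look-alikes: they are no part of the job. There is more than one size of the nut; the one meant has the size given above. Leave any green look-alike of the fitting alone.

How it is judged:
By the outcome, as a careful person would: the job done as asked, in the order asked, and still so for the second after the job is handed in, with the robot touching nothing.
It also fails if it takes over 72 s, if anything falls off the work surface, if the arm or the gripper's body presses on something with over 40 N, if the wrist force passes 120 N, or if a joint passes its speed limit or range.

## Working session

There is one attempt and no reset: what is moved stays moved. The work goes in short steps, Python scripts to look and compute and a tool call to move; the robot and the scene stay as the last step left them, time stands still between calls to the robot, and variables do not carry over. Pictures are saved under pics/ and viewed, at most 10 in all, crops included, and the job is handed in when it is done.

Besides the shell and the picture viewer there is one more tool, called as name([rows], argument=value, ...), one row to a line, values as JSON. carry_out: Moves the arm, as the interface text tells. Its arguments: {"type":"object","properties":{"targets":{"type":"array"},"jaw":{"type":"number"}},"required":["targets"]}

```bash
mkdir -p pics; cat > h.py <<'E'
from plant import *
import numpy as np, cv2
def save(n,f):
    im=snapshot(n); cv2.imwrite('pics/'+f,im[:,:,::-1]); return im
def ray(name,uv,st=None):
    m=camera_model(name); K=np.array(m["intrinsics"]); k=m["k1"]
    d=np.linalg.inv(K)@[uv[0],uv[1],1.]; s=d[:2].copy()
    for _ in range(20): s=d[:2]/(1+k*(s@s))
    v=np.array([s[0],s[1],1.])
    if name=="wrist":
        T=np.array(m["T_tool_cam"]); R=np.array(st["eef_rot"])
        return R@T[:3,3]+np.array(st["tool_pos"]), R@T[:3,:3]@v
    R=cv2.Rodrigues(np.array(m["rvec"],float))[0]; t=np.array(m["tvec"],float).ravel()
    return -R.T@t, R.T@v
def onplane(name,uv,z,st=None):
    o,v=ray(name,uv,st); return o+v*(z-o[2])/v[2]
def proj(name,P,st=None):
    m=camera_model(name); K=np.array(m["intrinsics"]); P=np.array(P,float)
    if name=="wrist":
        T=np.array(m["T_tool_cam"]); R=np.array(st["eef_rot"])
        p=T[:3,:3].T@(R.T@(P-np.array(st["tool_pos"]))-T[:3,3])
    else:
        R=cv2.Rodrigues(np.array(m["rvec"],float))[0]; p=R@P+np.array(m["tvec"],float).ravel()
    s=p[:2]/p[2]; s=s*(1+m["k1"]*(s@s)); return (K@[s[0],s[1],1])[:2]
E
python3 - <<'E'
from h import *
s=observe(); print(s)
print(camera_model("wrist"))
a=save("top","top1.png"); b=save("scene","scene1.png")
cv2.imwrite('pics/both.png',cv2.resize(np.vstack([a,b])[:,:,::-1],None,fx=.78,fy=.78))
for n,im in(("top",a),("scene",b)):
    h=cv2.cvtColor(im,cv2.COLOR_RGB2HSV)
    m=cv2.inRange(h,(95,100,40),(130,255,255))
    N,l,st,c=cv2.connectedComponentsWithStats(m)
    for i in range(1,N):
        if st[i,4]>60: print(n,st[i],c[i],onplane(n,c[i],.03))
E
```

```text
{'clock': 0.0, 'qpos': array([ 6.18264498e+01,  1.51702170e+01,  9.19812571e+01, -1.78795871e-03,
        7.29792792e+01, -2.11416338e+00]), 'qvel': array([-0.03034445,  0.04840651,  0.05724303, -0.03526518, -0.1488097 ,
        0.05498916]), 'effort': array([ 5.52282727e-04, -5.15117884e+01, -3.67305851e+01,  7.46442311e-05,
        1.31824269e-02,  1.61514441e-05]), 'tool_pos': array([0.29617977, 0.60570139, 0.2213496 ]), 'eef_rot': array([[-8.98343193e-01,  4.39293072e-01, -1.05116333e-03],
       [ 4.39294326e-01,  8.98340910e-01, -2.02578505e-03],
       [ 5.43896837e-05, -2.28162029e-03, -9.99997396e-01]]), 'force': array([-0.48157158,  0.05236147,  0.14458413]), 'torque': array([-0.02316446,  0.06224006, -0.05728982]), 'gripper_force': 0.0, 'gripper_width': 0.08562905472976474}
{'intrinsics': array([[319.52430379,   0.        , 253.32135926],
       [  0.        , 319.52430379, 191.85672899],
       [  0.        ,   0.        ,   1.        ]]), 'k1': -0.06235593236068592, 'T_tool_cam': array([[-1.43943374e-05, -9.62892749e-01, -2.69884334e-01,
         6.67666837e-02],
       
[... 1230 characters left out ...]
.13679245] [-0.31988581 -0.06772911  0.03      ]
scene [216 222  17  17 233] [224.03004292 229.86695279] [ 0.5729893  -0.18792516  0.03      ]
scene [182 231  23  24 428] [192.51869159 243.25700935] [ 0.53422919 -0.28125018  0.03      ]
scene [ 84 310  24  30 474] [ 95.16033755 323.70253165] [ 0.523109   -0.60504721  0.03      ]
scene [ 63 327  26  31 537] [ 74.90502793 340.80819367] [ 0.52204986 -0.65920552  0.03      ]
scene [ 42 345  26  24 360] [ 55.3        355.77777778] [ 0.51783601 -0.70575936  0.03      ]
scene [ 40 361  13  16  64] [ 45.90625 368.5    ] [ 0.52708474 -0.73435284  0.03      ]
scene [154 363  23  21 340] [163.44411765 373.37058824] [ 0.74000525 -0.5990107   0.03      ]
```

View pics/top1.png

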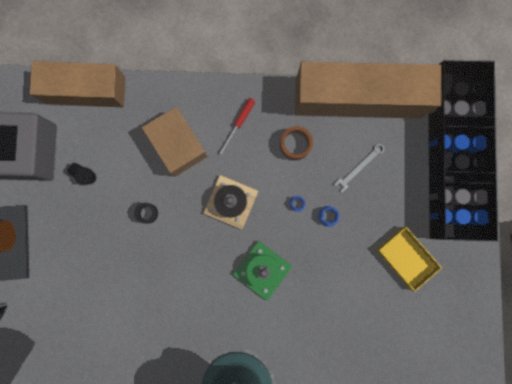

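View pics/scene1.png

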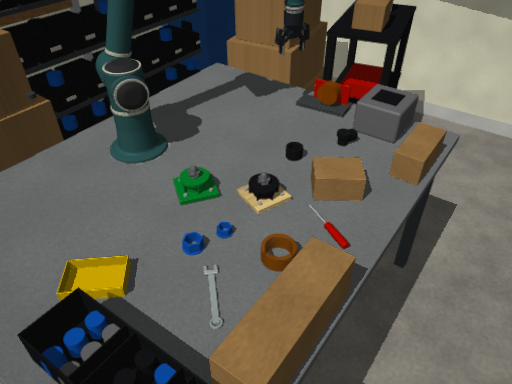

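The larger nut, at (329,216) in the top view, is about 63 mm across, so it is the target. The one at (297,203) is smaller. The black fitting is at (230,201).

```bash
python3 - <<'E'
from h import *
s=observe(); R=np.array(s["eef_rot"]);p=np.array(s["tool_pos"])
a=cv2.imread('pics/top1.png')
roi=a[175:235,195:265]; m=(roi.max(2)<70).astype(np.uint8)
# dark inside wood bounding: largest comp
N,l,st,c=cv2.connectedComponentsWithStats(m)
i=1+np.argmax(st[1:,4]); cc,r=cv2.minEnclosingCircle(np.argwhere(l==i)[:,::-1].astype(np.float32)); print(st[i],c[i],cc,r)
F=onplane("top",np.array(cc)+[195,175],.06)
hs=cv2.cvtColor(a,cv2.COLOR_BGR2HSV)
bl=cv2.inRange(hs[200:235,312:345],(95,100,40),(130,255,255))
cc,r=cv2.minEnclosingCircle(cv2.findNonZero(bl)); n=np.array(cc)+[312,200]
Nn=onplane("top",n,.012); print(F,Nn,r,"scene",onplane("scene",(192.5,243.2),.02))
for q in(F,Nn): print("tool shift",R.T@(np.array([q[0],q[1],.26])-p))
m=camera_model("top")
E
```

```text
[ 19  11  32  31 650] [34.28       25.89230769] (34.599998474121094, 25.799999237060547) 15.862003326416016
[0.55731623 0.03452758 0.06      ] [ 0.52184698 -0.27075002  0.012     ] 10.413640975952148 scene [ 0.5268009  -0.27452704  0.02      ]
tool shift [-0.48552456 -0.39858955 -0.03775673]
tool shift [-0.58775662 -0.68841839 -0.03718084]
```

carry_out([
  [[-0.04,-0.03,-0.02],8],
  [[-0.08,-0.06,-0.03],16],
  [[-0.12,-0.09,-0.03],24],
  [[-0.16,-0.12,-0.03],32],
  [[-0.2,-0.15,-0.03],40],
  [[-0.24,-0.18,-0.03],48],
  [[-0.28,-0.22,-0.03],56],
  [[-0.32,-0.25,-0.03],64],
  [[-0.36,-0.28,-0.03],64],
  [[-0.4,-0.31,-0.03],64],
  [[-0.44,-0.34,-0.03],64],
  [[-0.48,-0.37,-0.03],64],
])

```text
clock: 1.3
tool_pos: [0.5604, 0.071, 0.2523]
eef_rot: [[0.001, 1.0, -0.0], [1.0, -0.001, 0.0], [0.0, -0.0, -1.0]]
force: [0.3, 0.3, -0.2]
gripper_width: 0.0857
gripper_force: 0.0
```

carry_out([
  [[0,0,0],0],
  [[0,0,0],0],
])

```text
clock: 1.5
tool_pos: [0.56, 0.072, 0.252]
eef_rot: [[0.004, 1.0, -0.002], [1.0, -0.004, 0.0], [0.0, -0.002, -1.0]]
force: [-0.3, 0.7, -0.4]
gripper_width: 0.0855
gripper_force: 0.0
```

```bash
python3 - <<'E'
from h import *
s=observe(); print(s["clock"],s["tool_pos"],s["eef_rot"][:,1],s["qpos"])
save("wrist","w1.png")
for P in([.557,.0345,.06],[.557,.0345,.098]): print(proj("wrist",P,s))
E
```

```text
1.5 [0.56000315 0.07196117 0.25198414] [ 0.99999047 -0.00407729 -0.00155954] [4.77474081e+00 2.24458180e+00 1.03514516e+02 3.30031544e-02
 7.43278177e+01 4.99943252e+00]
[249.95113829 199.09885478]
[249.47433275 210.08022989]
```

View pics/w1.png

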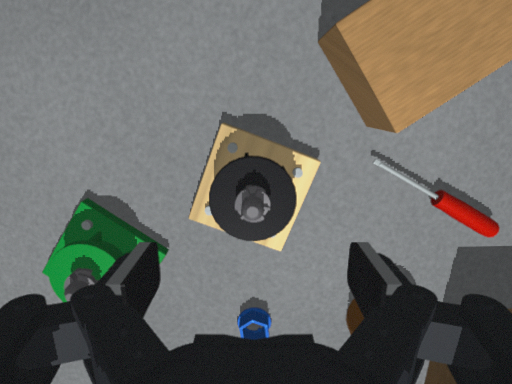

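The fitting's disc is centred near (253,198), close to the prediction. I'll measure it here and then go to the nut.

```bash
cat >> h.py <<'E'
def disc(im,st,roi,thr=48,z=.06):
    x0,x1,y0,y1=roi
    m=(im[y0:y1,x0:x1].max(2)<thr).astype(np.uint8)
    m=cv2.morphologyEx(m,cv2.MORPH_OPEN,np.ones((5,5)))
    c=max(cv2.findContours(m,cv2.RETR_EXTERNAL,cv2.CHAIN_APPROX_NONE)[0],key=cv2.contourArea)[:,0]
    P=np.array([onplane("wrist",q+[x0,y0],z,st)[:2] for q in c.astype(float)])
    w=np.ones(len(P),bool)
    for _ in range(8):
        A=np.c_[2*P[w],np.ones(w.sum())]; s=np.linalg.lstsq(A,(P[w]**2).sum(1),rcond=None)[0]
        r=np.sqrt(s[2]+s[:2]@s[:2]); e=abs(np.hypot(*(P-s[:2]).T)-r); w=e<max(.0015,np.median(e)*2)
    return s[:2],r,w.mean()
E
python3 - <<'E'
from h import *
s=observe(); im=cv2.imread('pics/w1.png')
for t in(30,40,48,60): print(t,disc(im,s,(203,302,148,247),t))
for q in[(262,172),(225,200),(262,148),(253,192)]: print(im[q[1],q[0]])
h=im[180:225,230:275].max(2)
cv2.imwrite('pics/z.png',cv2.resize(im[140:250,190:320],None,fx=5,fy=5,interpolation=cv2.INTER_NEAREST))
R=s["eef_rot"]; print("shift to nut",R.T@(np.array([.523,-.271,.2])-s["tool_pos"]))
E
```

```text
Traceback (most recent call last):
  File "h.py", line 29, in disc
    c=max(cv2.findContours(m,cv2.RETR_EXTERNAL,cv2.CHAIN_APPROX_NONE)[0],key=cv2.contourArea)[:,0]
      ~~~^^^^^^^^^^^^^^^^^^^^^^^^^^^^^^^^^^^^^^^^^^^^^^^^^^^^^^^^^^^^^^^^^^^^^^^^^^^^^^^^^^^^
ValueError: max() iterable argument is empty
```

```bash
python3 - <<'E'
from h import *
s=observe(); im=cv2.imread('pics/w1.png')
for t in(38,44,50,60):
  try: print(t,disc(im,s,(203,302,148,247),t))
  except ValueError: print(t)
for q in[(262,172),(225,200),(262,148),(253,192)]: print(im[q[1],q[0]])
cv2.imwrite('pics/z.png',cv2.resize(im[140:250,190:320],None,fx=5,fy=5,interpolation=cv2.INTER_NEAREST))
R=s["eef_rot"]; print("shift to nut",R.T@(np.array([.523,-.271,.2])-s["tool_pos"]))
E
```

```text
38 (array([0.56023803, 0.04916206]), np.float64(0.01720609013690898), np.float64(0.625))
44 (array([0.56013872, 0.04856369]), np.float64(0.018362827374278183), np.float64(0.66))
50 (array([0.56278357, 0.05860147]), np.float64(0.029196617105242226), np.float64(0.80859375))
60 (array([0.55917611, 0.03577705]), np.float64(0.04829339855149087), np.float64(0.8821292775665399))
[46 45 46]
[46 47 46]
[ 79 114 131]
[67 67 67]
shift to nut [-0.34417539 -0.03580286  0.05194791]
```

View pics/z.png

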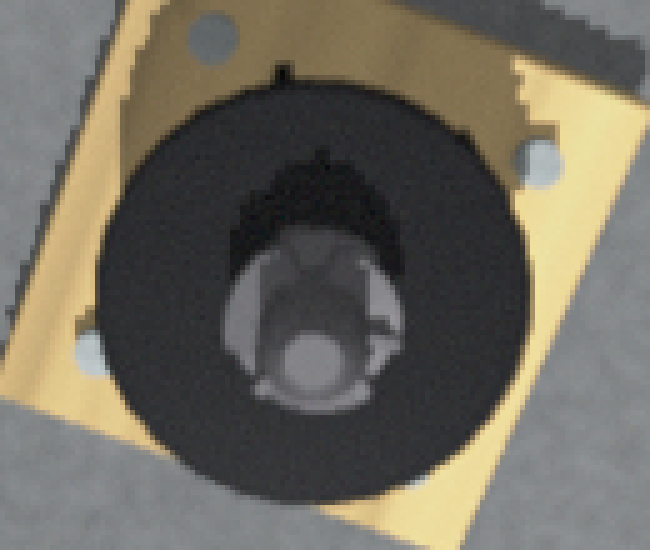

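The zoom shows the disc centred at about (252.8,198.3) and the stud tip at about (252.4,212.4), so the axis is near (0.559, 0.036). Next I go over the nut.

carry_out([
  [[-0.045,-0.005,0],0],
  [[-0.09,-0.01,0.01],0],
  [[-0.135,-0.015,0.02],0],
  [[-0.18,-0.02,0.03],0],
  [[-0.225,-0.025,0.04],0],
  [[-0.27,-0.03,0.05],0],
  [[-0.31,-0.036,0.06],0],
  [[-0.344,-0.036,0.06],0],
  [[-0.344,-0.036,0.06],0],
  [[-0.344,-0.036,0.06],0],
])

```text
clock: 2.55
tool_pos: [0.524, -0.2696, 0.1924]
eef_rot: [[0.001, 1.0, -0.0], [1.0, -0.001, 0.001], [0.001, -0.0, -1.0]]
force: [0.8, 1.3, -0.3]
gripper_width: 0.0852
gripper_force: 0.0
```

```bash
python3 - <<'E'
from h import *
st=observe(); im=save("wrist","w2.png"); print(st["tool_pos"],st["eef_rot"][:,1])
h=cv2.cvtColor(im,cv2.COLOR_RGB2HSV)
m=cv2.inRange(h,(100,100,30),(130,255,255))
N,l,S,c=cv2.connectedComponentsWithStats(m)
for i in range(1,N):
    if S[i,4]>200: print(S[i],c[i],onplane("wrist",c[i],.015,st))
print(proj("wrist",[.523,-.271,0],st))
u,v=proj("wrist",[.523,-.271,.02],st).astype(int)
y0,x0=max(v-70,0),max(u-70,0)
cv2.imwrite('pics/z2.png',cv2.resize(im[y0:v+70,x0:u+70,::-1],None,fx=4,fy=4,interpolation=cv2.INTER_CUBIC)); print(x0,y0)
E
```

```text
[ 0.52396575 -0.26960204  0.19244508] [ 9.99999791e-01 -5.08960581e-04 -3.99761537e-04]
[ 264   46   50   55 1405] [288.35800712  73.44839858] [ 0.55948752 -0.1740669   0.015     ]
[ 222  139   61   63 2076] [252.01541426 169.41522158] [ 0.52377873 -0.269909    0.015     ]
[251.38002975 167.62888292]
181 101
```

View pics/z2.png

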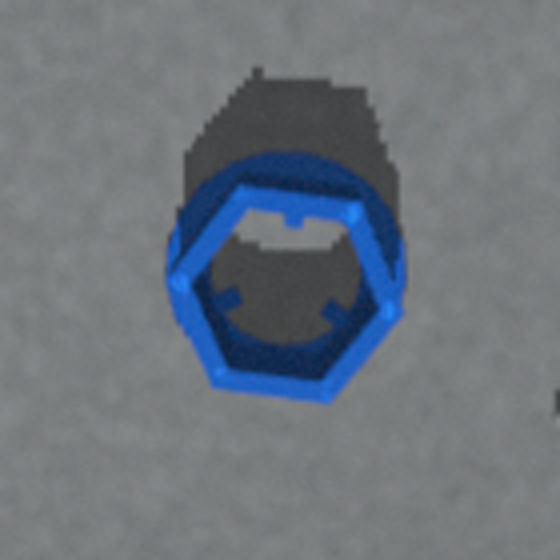

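The target's six top corners read clearly in the crop at (243,188), (358,207), (400,312), (330,398), (216,384) and (174,279).

```bash
python3 - <<'E'
from h import *
st=observe()
C=np.array([(243,188),(358,207),(400,312),(330,398),(216,384),(174,279)])/4+[181,101]-.4
P=np.array([onplane("wrist",c,.034,st)[:2] for c in C]); 
ce=P.mean(0); d=P-ce; a=np.degrees(np.arctan2(d[:,1],d[:,0])); print(ce,np.hypot(*d.T),a,np.mod(a,60))
R=st["eef_rot"]; print(R.T@(np.array([*ce,.022])-st["tool_pos"]))
E
```

```text
[ 0.52428999 -0.27075833] [0.02892178 0.0282462  0.02853955 0.02871038 0.0290658  0.02830684] [ 111.61446966   52.00084389   -8.19143449  -67.54832259 -128.19009258
  171.2655794 ] [51.61446966 52.00084389 51.80856551 52.45167741 51.80990742 51.2655794 ]
[-0.00185863  0.0002701   0.17056403]
```

```bash
python3 - <<'E'
import plant
print([n for n in dir(plant) if n[0]!='_']); print(getattr(plant,'tcp_to_tips',None))
E
```

```text
['MotionError', 'camera_model', 'observe', 'sign_off', 'snapshot', 'tcp_to_tips']
0.019
```

carry_out([
  [[0,0,0.03],8],
  [[-0.001,0,0.06],16],
  [[-0.002,0,0.09],24],
  [[-0.002,0,0.11],32],
  [[-0.002,0,0.12],38.2],
  [[-0.002,0,0.13],38.2],
  [[-0.002,0,0.13],38.2],
])

```text
clock: 3.3
tool_pos: [0.5232, -0.2707, 0.0614]
eef_rot: [[0.615, 0.788, -0.002], [0.788, -0.615, 0.001], [-0.0, -0.003, -1.0]]
force: [-0.0, -0.4, 0.3]
gripper_width: 0.0853
gripper_force: 0.0
```

carry_out([
  [[0,0,0.02],0],
  [[0.0,0,0.034],0],
  [[0,0,0.034],0],
  [[0,0,0.034],0],
])

```text
clock: 3.7
tool_pos: [0.5237, -0.2726, 0.0287]
eef_rot: [[0.618, 0.786, -0.001], [0.786, -0.618, 0.0], [-0.0, -0.001, -1.0]]
force: [0.1, -0.3, 0.9]
gripper_width: 0.0854
gripper_force: 0.0
```

carry_out([
  [[0,0,0],0],
  [[0,0,0],0],
  [[0,0,0],0],
  [[0,0,0],0],
  [[0,0,0],0],
  [[0,0,0],0],
  [[0,0,0],0],
  [[0,0,0],0],
], jaw=-1)

```text
clock: 4.5
tool_pos: [0.5237, -0.2729, 0.0286]
eef_rot: [[0.619, 0.785, -0.0], [0.785, -0.619, 0.0], [0.0, -0.0, -1.0]]
force: [0.0, 0.1, -0.1]
gripper_width: -0.0003
gripper_force: 0.0
```

The jaws closed on nothing, so I'm looking again.

```bash
python3 - <<'E'
from h import *
st=observe(); a=save("wrist","w3.png");b=save("scene","s3.png"); print(st["tool_pos"],st["gripper_width"],st["gripper_force"])
z=cv2.resize(b[200:290,150:270],(512,384),interpolation=cv2.INTER_CUBIC)
cv2.imwrite('pics/c3.png',cv2.resize(np.hstack([a,z])[:,:,::-1],None,fx=.78,fy=.78))
E
```

```text
[ 0.52374214 -0.27288609  0.02864847] -0.00028408337467723 0.0
```

View pics/c3.png

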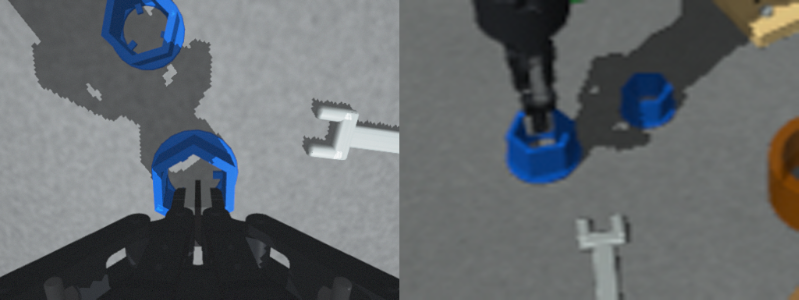

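```bash
python3 - <<'E'
from h import *
st=observe(); p=st["tool_pos"]
for z in(.0,.01,.03,.05): print(z,proj("scene",[p[0],p[1],z]))
im=cv2.imread('pics/w3.png'); h=cv2.cvtColor(im,cv2.COLOR_BGR2HSV); m=cv2.inRange(h,(100,100,30),(130,255,255)); m[:150]=0
x,y,w,hh=cv2.boundingRect(m); print(x,y,w,hh)
print("nut prior prediction: far flange edge", proj("wrist",[.5243+.033*.615,-.2708+.033*.788,.005],st), proj("wrist",[.5243,-.2708,.034],st))
for s in(-.033,.033): print(proj("wrist",[.5243+s*.788,-.2708-s*.615,.005],st))
cv2.imwrite('pics/z3.png',cv2.resize(im[150:300,170:340],None,fx=4.5,fy=4,interpolation=cv2.INTER_CUBIC))
E
```

```text
0.0 [192.74999975 247.24031543]
0.01 [192.42164909 244.83677369]
0.03 [191.75433539 239.95575897]
0.05 [191.07247016 234.97349439]
194 166 298 218
nut prior prediction: far flange edge [248.51073225 164.90509297] [248.23017269 241.07660232]
[192.91033828 220.53591512]
[305.22507575 220.05729061]
```

View pics/z3.png

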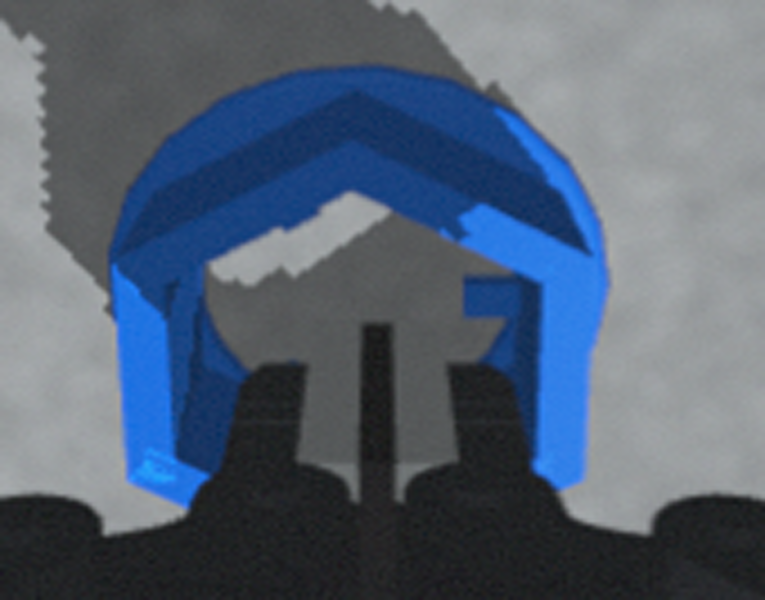

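```bash
python3 - <<'E'
from h import *
st=observe(); p=st["tool_pos"]; R=st["eef_rot"]
for dz in(-.03,-.02,-.01,0,.01,.019): print(dz,[proj("wrist",p+R@np.array([x,0,dz]),st).round() for x in(-.011,.011)])
b=cv2.imread('pics/s3.png'); cv2.imwrite('pics/z4.png',cv2.resize(b[215:262,165:225],None,fx=12,fy=12,interpolation=cv2.INTER_CUBIC))
E
```

```text
-0.03 [array([249., 292.]), array([249., 246.])]
-0.02 [array([250., 280.]), array([250., 236.])]
-0.01 [array([250., 269.]), array([250., 228.])]
0 [array([250., 259.]), array([250., 220.])]
0.01 [array([250., 251.]), array([250., 214.])]
0.019 [array([250., 244.]), array([250., 208.])]
```

View pics/z4.png

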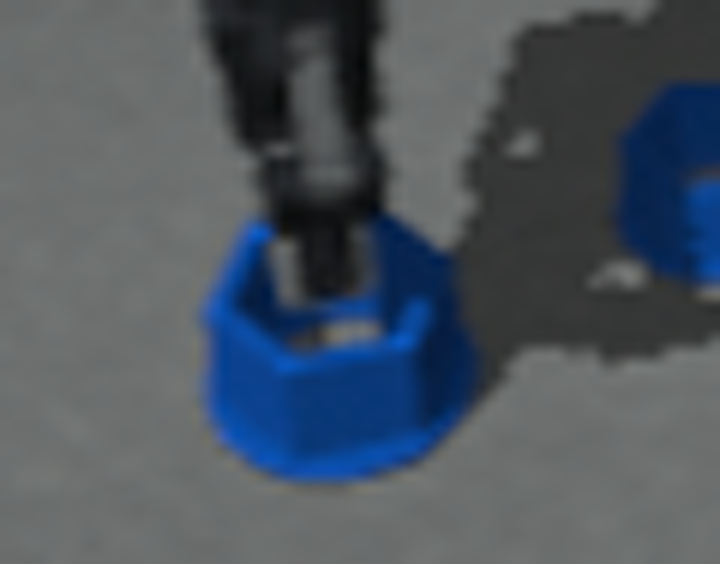

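The scene and wrist views show the shut tips at about z 0.03, higher than the pose reading implies. The fitting disc and the nut also measured about 4% small from the wrist camera. Both suggest the tool really sits roughly 12 mm higher than reported, so the fingers closed over the nut. It hasn't moved, so I'll rise, open, and go lower carefully.

carry_out([
  [[0,0,-0.025],0],
  [[0,0,-0.05],0],
  [[0,0,-0.05],0],
])

```text
clock: 4.9
tool_pos: [0.5266, -0.2746, 0.0826]
eef_rot: [[0.619, 0.785, 0.006], [0.785, -0.619, -0.004], [0.001, 0.007, -1.0]]
force: [0.3, -0.2, -0.4]
gripper_width: 0.0002
gripper_force: 0.0
```

carry_out([
  [[0,0,0],0],
  [[0,0,0],0],
  [[0,0,0],0],
  [[0,0,0],0],
  [[0,0,0.02],0],
  [[0,0,0.04],0],
  [[0,0,0.05],0],
  [[0,0,0.055],0],
  [[0,0,0.06],0],
  [[0,0,0.062],0],
  [[0,0,0.064],0],
  [[0,0,0.064],0],
], jaw=1)

```text
clock: 6.1
tool_pos: [0.5241, -0.2731, 0.015]
eef_rot: [[0.619, 0.785, 0.001], [0.785, -0.619, -0.0], [0.0, 0.001, -1.0]]
force: [0.2, 0.6, 0.4]
gripper_width: 0.0855
gripper_force: 0.0
```

carry_out([
  [[0,0,0],0],
  [[0,0,0],0],
  [[0,0,0],0],
  [[0,0,0],0],
  [[0,0,0],0],
  [[0,0,0],0],
], jaw=-1)

```text
clock: 6.7
tool_pos: [0.5245, -0.2734, 0.0156]
eef_rot: [[0.619, 0.785, 0.001], [0.785, -0.619, -0.001], [0.0, 0.002, -1.0]]
force: [-0.2, -0.1, 5.5]
gripper_width: 0.0498
gripper_force: 63.0
```

Gripped at 50 mm with 63 N. Now I lift and go to a standoff just short of the fitting for a look.

carry_out([
  [[0,0,-0.01],0],
  [[0,0,-0.04],0],
  [[0,0,-0.08],0],
  [[0,0,-0.12],0],
  [[0.02,-0.02,-0.15],0],
  [[0.05,-0.045,-0.15],0],
  [[0.08,-0.07,-0.15],0],
  [[0.11,-0.095,-0.15],0],
  [[0.14,-0.12,-0.15],0],
  [[0.17,-0.145,-0.15],0],
  [[0.193,-0.164,-0.15],0],
  [[0.193,-0.164,-0.15],0],
])

```text
clock: 7.9
tool_pos: [0.5133, -0.0165, 0.1642]
eef_rot: [[0.616, 0.788, -0.002], [0.788, -0.616, 0.001], [0.0, -0.002, -1.0]]
force: [0.0, -0.9, -1.6]
gripper_width: 0.05
gripper_force: 62.8
```

carry_out([
  [[0,0,0],0],
  [[0,0,0],0],
])

```text
clock: 8.1
tool_pos: [0.5143, -0.0205, 0.1645]
eef_rot: [[0.619, 0.785, -0.0], [0.785, -0.619, -0.0], [-0.001, -0.0, -1.0]]
force: [-0.7, 0.6, 0.1]
gripper_width: 0.0499
gripper_force: 62.8
```

```bash
python3 - <<'E'
from h import *
st=observe(); im=save("wrist","w4.png"); t=save("top","t4.png");s=save("scene","s4.png"); print(st["tool_pos"],st["eef_rot"][:,0],st["eef_rot"][:,2],st["gripper_width"],st["force"])
print(proj("wrist",[.558,.034,.06],st))
cv2.imwrite('pics/c4.png',cv2.resize(np.hstack([im,cv2.resize(s[150:270,170:330],(512,384))])[:,:,::-1],None,fx=.78,fy=.78))
E
```

```text
[ 0.51426967 -0.02050224  0.16451346] [ 6.19403502e-01  7.85072512e-01 -6.72898244e-04] [-4.82912548e-04 -4.76109353e-04 -9.99999770e-01] 0.049900478712988826 [-0.71042312  0.6116271   0.0785296 ]
[251.9883521  100.78049947]
```

View pics/c4.png

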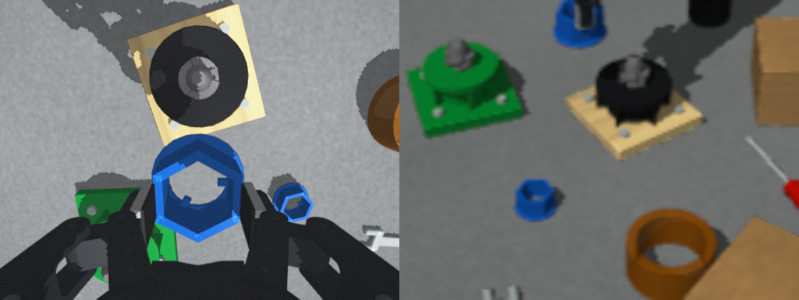

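The nut is upright in the jaws and the fitting disc is near (255,100). I'll measure both relative to the camera, scaling by their known sizes so the height offset drops out.

```bash
cat > m.py <<'E'
from h import *
m=camera_model("wrist"); T=np.array(m["T_tool_cam"]); K=np.array(m["intrinsics"]); k=m["k1"]
def und(q):
    return cv2.undistortPoints(np.array(q,float).reshape(-1,1,2),K,np.array([k,0,0,0,0.]))[:,0]
def rays_tool(q):  # tool-axis rays normalised to unit tool z
    v=np.c_[und(q),np.ones(len(q))]@T[:3,:3].T; return v[:,:2]/v[:,2:]
def fitc(P):
    w=np.ones(len(P),bool)
    for _ in range(8):
        A=np.c_[2*P[w],np.ones(w.sum())]; s=np.linalg.lstsq(A,(P[w]**2).sum(1),rcond=None)[0]
        r=np.sqrt(s[2]+s[:2]@s[:2]); e=abs(np.hypot(*(P-s[:2]).T)-r); w=e<max(r*.02,np.median(e)*2)
    return s[:2],r,w.mean()
def contour(mask):
    return max(cv2.findContours(mask,cv2.RETR_EXTERNAL,cv2.CHAIN_APPROX_NONE)[0],key=cv2.contourArea)[:,0]
E
python3 - <<'E'
from m import *
im=cv2.imread('pics/w4.png')
for t in(56,62,70):
    mk=np.zeros(im.shape[:2],np.uint8); mk[20:175,180:330]=(im[20:175,180:330].max(2)<t)
    mk=cv2.morphologyEx(mk,cv2.MORPH_OPEN,np.ones((3,3)))
    c=contour(mk); s,r,w=fitc(rays_tool(c+0.))
    print("disc",t,s,r,w,"D",.05/r,"xy",s*.05/r+T[:2,3], "z rel tcp",.05/r+T[2,3])
h=cv2.cvtColor(im,cv2.COLOR_BGR2HSV); bl=cv2.inRange(h,(100,120,30),(130,255,255)); bl[:,:190]=0; bl[:,320:]=0
v=h[...,2][bl>0]; print(np.histogram(v,12))
for t in(170,195,210):
    b=((bl>0)&(h[...,2]>t)).astype(np.uint8)
    hull=cv2.convexHull(np.concatenate(cv2.findContours(b,cv2.RETR_EXTERNAL,2)[0]))
    print(t,cv2.approxPolyDP(hull,4,True)[:,0].tolist())
# pale stud tip
g=im[70:130,225:285].max(2); print("max",g.max())
cv2.imwrite('pics/last.png',np.hstack([cv2.resize(im[15:175,170:330],(400,400),interpolation=2),cv2.resize(im[165:315,185:335],(400,400),interpolation=2)]))
E
```

```text
disc 56 [-0.00856775 -0.053735  ] 0.14628376112084293 0.727069351230425 D 0.34180143863470747 xy [ 0.06594616 -0.01658779] z rel tcp 0.18978504920067665
disc 62 [0.00678891 0.00149758] 0.18853911282420424 0.989010989010989 D 0.26519696232272244 xy [0.07067503 0.00217606] z rel tcp 0.11318057288869163
disc 70 [0.00665962 0.00175613] 0.18906332048842064 1.0 D 0.2644616622136513 xy [0.07063584 0.00224333] z rel tcp 0.11244527277962049
(array([   8,   18,  337, 4098, 1594, 1769,   56,   88,   65,  109, 1565,
        540]), array([ 48.,  65.,  82.,  99., 116., 133., 150., 167., 184., 201., 218.,
       235., 252.]))
170 [[312, 221], [308, 284], [255, 310], [199, 284], [196, 224], [227, 207], [300, 194]]
195 [[312, 221], [307, 284], [255, 310], [199, 284], [197, 224], [227, 207], [299, 195]]
210 [[303, 198], [312, 229], [307, 284], [255, 310], [199, 284], [197, 224], [226, 208]]
max 175
```

View pics/last.png

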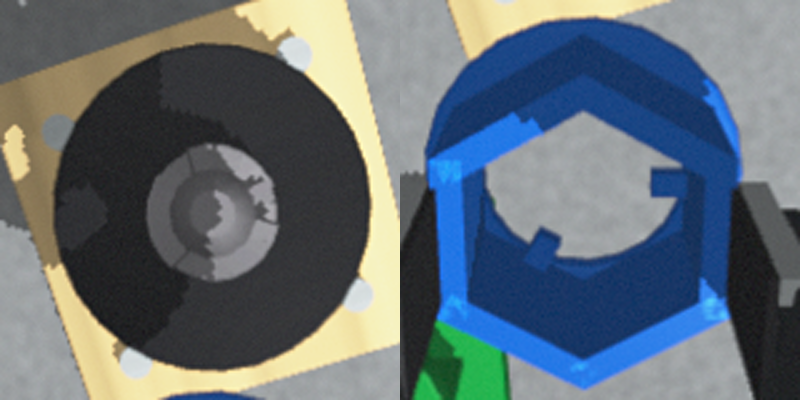

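The crop shows the disc and stud clearly. I read the nut's top corners in the right panel at (584,75), (585,388), (437,320), (728,318), (428,158) and (740,158).

```bash
python3 - <<'E'
from m import *
X=np.array([(584,75),(585,388),(437,320),(728,318),(428,158),(740,158)],float)
q=np.c_[185+(X[:,0]-400)/2.667,165+X[:,1]/2.667]
P=rays_tool(q); s,r,w=fitc(P); print(s,r,np.hypot(*(P-s).T)); D=.03002/r
print("nut top: D",D,"xy",s*D+T[:2,3],"z",D+T[2,3], np.degrees(np.arctan2(*(P-P.mean(0)).T[::-1])))
Pp=rays_tool([(254.8,99.8)])[0]; D=.2645-.017; print("ridge circle",Pp*D+T[:2,3])
E
```

```text
[-5.09805373e-01  1.49021171e-04] 0.2260567502892269 [0.22353995 0.2242641  0.22802993 0.2255005  0.22621548 0.2287441 ]
nut top: D 0.13279851170819318 xy [0.00117323 0.00179869] z -0.019217877725837634 [ 8.79403381e-02  1.79490759e+02 -1.20845324e+02  1.20550879e+02
 -5.95107224e+01  5.95939318e+01]
ridge circle [0.07062011 0.00272701]
```

carry_out([
  [[0.035,0,0],0],
  [[0.06,0.0,0],0],
  [[0.07,0.0005,0],0],
  [[0.07,0.0005,0.02],0],
  [[0.07,0.0005,0.04],0],
  [[0.07,0.0005,0.052],0],
  [[0.07,0.0005,0.055],0],
  [[0.07,0.0005,0.055],0],
  [[0.07,0.0005,0.055],0],
])

```text
clock: 9.15
tool_pos: [0.5589, 0.0345, 0.1106]
eef_rot: [[0.62, 0.785, 0.001], [0.785, -0.62, -0.0], [0.001, 0.001, -1.0]]
force: [-0.7, -0.6, -1.6]
gripper_width: 0.0497
gripper_force: 62.8
```

carry_out([
  [[0,0,0.002],0],
  [[0,0,0.004],0],
  [[0,0,0.006],0],
  [[0,0,0.008],0],
  [[0,0,0.01],0],
  [[0,0,0.01],0],
  [[0,0,0.01],0],
])

```text
clock: 9.85
tool_pos: [0.5581, 0.0349, 0.0995]
eef_rot: [[0.619, 0.785, -0.0], [0.785, -0.619, -0.0], [-0.0, -0.0, -1.0]]
force: [0.4, 0.0, -2.1]
gripper_width: 0.05
gripper_force: 62.8
```

carry_out([
  [[0,0,0.002],0],
  [[0,0,0.004],0],
  [[0,0,0.006],0],
  [[0,0,0.006],0],
  [[0,0,0.008],0],
  [[0,0,0.008],0],
])

```text
clock: 10.45
tool_pos: [0.5581, 0.0347, 0.0914]
eef_rot: [[0.619, 0.785, -0.0], [0.785, -0.619, -0.0], [-0.0, -0.0, -1.0]]
force: [-0.1, -0.1, -1.1]
gripper_width: 0.0497
gripper_force: 62.8
```

carry_out([
  [[0,0,0.001],0],
  [[0,0,0.001],0],
  [[0,0,0.001],0],
])

```text
clock: 10.75
tool_pos: [0.5582, 0.0347, 0.0907]
eef_rot: [[0.619, 0.785, 0.0], [0.785, -0.619, -0.0], [-0.0, 0.0, -1.0]]
force: [-0.0, -0.4, -1.8]
gripper_width: 0.0497
gripper_force: 62.8
```

carry_out([
  [[0,0,0.001],0],
  [[0,0,0.001],0],
  [[0,0,0.001],0],
])

```text
clock: 11.05
tool_pos: [0.5583, 0.0347, 0.0897]
eef_rot: [[0.619, 0.785, 0.0], [0.785, -0.619, -0.0], [-0.0, 0.0, -1.0]]
force: [0.9, -1.7, -2.1]
gripper_width: 0.05
gripper_force: 62.8
```

carry_out([
  [[0,0,0.001],0],
  [[0,0,0.001],0],
  [[0,0,0.001],0],
])

```text
clock: 11.35
tool_pos: [0.5583, 0.0348, 0.0887]
eef_rot: [[0.619, 0.785, 0.0], [0.785, -0.619, -0.0], [-0.0, 0.0, -1.0]]
force: [-0.5, -1.7, -0.3]
gripper_width: 0.0498
gripper_force: 63.0
```

carry_out([
  [[0,0,0.001],0],
  [[0,0,0.001],0],
  [[0,0,0.001],0],
])

```text
clock: 11.65
tool_pos: [0.5585, 0.0349, 0.0884]
eef_rot: [[0.619, 0.785, 0.001], [0.785, -0.619, 0.0], [0.0, 0.0, -1.0]]
force: [-1.4, -0.9, 6.0]
gripper_width: 0.0499
gripper_force: 63.5
```

carry_out([
  [[0,0,0.001],0],
  [[0,0,0.001],0],
  [[0,0,0.001],0],
])

```text
clock: 11.95
tool_pos: [0.5587, 0.0349, 0.0881]
eef_rot: [[0.619, 0.785, 0.001], [0.785, -0.619, 0.0], [0.001, 0.001, -1.0]]
force: [-3.4, -1.5, 10.2]
gripper_width: 0.0497
gripper_force: 64.0
```

carry_out([
  [[0,0,0.001],0],
  [[0,0,0.001],0],
  [[0,0,0.001],0],
])

```text
clock: 12.25
tool_pos: [0.5588, 0.0351, 0.0876]
eef_rot: [[0.619, 0.785, 0.001], [0.785, -0.619, 0.0], [0.001, 0.001, -1.0]]
force: [-4.2, -1.3, 10.9]
gripper_width: 0.0503
gripper_force: 64.3
```

Contact came at about 12.7 mm above the seat, so the lugs are on the ridges near their high ends. Next I turn anticlockwise gently.

carry_out([
  [[0,0,0],-2],
  [[0,0,0],-4],
  [[0,0,0],-5],
])

```text
clock: 12.55
tool_pos: [0.5584, 0.0352, 0.0871]
eef_rot: [[0.548, 0.837, 0.0], [0.837, -0.548, 0.001], [0.001, -0.0, -1.0]]
force: [-3.6, -0.9, 8.9]
gripper_width: 0.0499
gripper_force: 64.0
```

carry_out([
  [[0,0,0],-2],
  [[0,0,0],-4],
  [[0,0,0],-5],
])

```text
clock: 12.85
tool_pos: [0.5582, 0.0344, 0.0854]
eef_rot: [[0.472, 0.881, 0.0], [0.881, -0.472, -0.001], [-0.001, 0.0, -1.0]]
force: [-0.1, -4.5, 1.4]
gripper_width: 0.0497
gripper_force: 63.1
```

carry_out([
  [[0,0,0],-2],
  [[0,0,0],-4],
  [[0,0,0],-5],
])

```text
clock: 13.15
tool_pos: [0.5581, 0.0337, 0.0855]
eef_rot: [[0.394, 0.919, -0.0], [0.919, -0.394, -0.002], [-0.002, 0.0, -1.0]]
force: [-0.7, -5.8, 1.1]
gripper_width: 0.0499
gripper_force: 63.2
```

The force dropped off, so the lugs have left the ridges. I'll descend into the gap and ease off the sideways force.

carry_out([
  [[-0.0005,0,0.001],0],
  [[-0.001,0,0.002],0],
  [[-0.001,0,0.002],0],
])

```text
clock: 13.45
tool_pos: [0.5581, 0.0334, 0.0844]
eef_rot: [[0.396, 0.918, 0.001], [0.918, -0.396, -0.001], [-0.0, 0.001, -1.0]]
force: [-2.1, -4.1, 5.3]
gripper_width: 0.0501
gripper_force: 63.6
```

carry_out([
  [[0,0,0.001],0],
  [[0,0,0.002],0],
  [[0,0,0.002],0],
])

```text
clock: 13.75
tool_pos: [0.5582, 0.0335, 0.0828]
eef_rot: [[0.396, 0.918, 0.001], [0.918, -0.396, -0.001], [-0.0, 0.001, -1.0]]
force: [-2.0, -3.1, 7.0]
gripper_width: 0.0499
gripper_force: 63.8
```

```bash
python3 -c "
from h import *
s=observe();print(s['torque'],s['force'],s['tool_pos'],s['qpos'])"
```

```text
[-0.72589909  0.52186386 -0.32772616] [-1.99485134 -3.14809662  7.03328852] [0.55816826 0.0334538  0.08276408] [ 8.99887727e-01  1.00360856e+01  1.13857102e+02 -4.19672698e-02
  5.60763274e+01  2.42299878e+01]
```

carry_out([
  [[0,0,0],2],
  [[-0.0005,0,0],3],
  [[-0.0005,0,0.001],3],
  [[-0.0005,0,0.001],3],
])

```text
clock: 14.15
tool_pos: [0.5575, 0.0335, 0.0802]
eef_rot: [[0.442, 0.897, -0.0], [0.897, -0.442, 0.0], [-0.0, -0.0, -1.0]]
force: [1.1, -2.2, -0.9]
gripper_width: 0.05
gripper_force: 62.9
```

```bash
python3 -c "
from h import *
s=observe();print(s['torque'],s['force'],s['tool_pos'])"
```

```text
[-0.33310304 -0.03706501 -0.03097614] [ 1.12580137 -2.1664694  -0.89294686] [0.55750803 0.03354841 0.08017546]
```

carry_out([
  [[0,0,0.001],0],
  [[0,0,0.001],0],
  [[0,0,0.002],0],
  [[0,0,0.002],0],
])

```text
clock: 14.55
tool_pos: [0.5576, 0.0335, 0.0786]
eef_rot: [[0.442, 0.897, -0.0], [0.897, -0.442, 0.0], [0.0, -0.0, -1.0]]
force: [0.1, -1.2, -0.8]
gripper_width: 0.0495
gripper_force: 62.9
```

carry_out([
  [[0,0,0.001],0],
  [[0,0,0.001],0],
  [[0,0,0.001],0],
])

```text
clock: 14.85
tool_pos: [0.5577, 0.0335, 0.0785]
eef_rot: [[0.442, 0.897, -0.0], [0.897, -0.442, 0.0], [0.0, -0.0, -1.0]]
force: [-2.6, -1.6, 5.0]
gripper_width: 0.0497
gripper_force: 63.5
```

carry_out([
  [[0,0,0.001],0],
  [[0,0,0.001],0],
  [[0,0,0.001],0],
])

```text
clock: 15.15
tool_pos: [0.5577, 0.0335, 0.0783]
eef_rot: [[0.442, 0.897, 0.0], [0.897, -0.442, 0.0], [0.0, -0.0, -1.0]]
force: [-5.5, -1.4, 10.9]
gripper_width: 0.0496
gripper_force: 64.2
```

The lugs are on the gap floor at 3 mm above the seat, as expected. Now I turn clockwise with a light push down.

carry_out([
  [[0,0,-0.0005],3],
  [[0,0,-0.0005],6],
  [[0,0,-0.0005],9],
  [[0,0,-0.0005],10],
])

```text
clock: 15.55
tool_pos: [0.5588, 0.034, 0.0782]
eef_rot: [[0.592, 0.806, 0.003], [0.806, -0.592, 0.001], [0.002, 0.002, -1.0]]
force: [0.4, 0.9, 5.1]
gripper_width: 0.0499
gripper_force: 63.5
```

carry_out([
  [[0,0,0],3],
  [[0,0,0],6],
  [[0,0,0],9],
  [[0,0,0],10],
])

```text
clock: 15.95
tool_pos: [0.5585, 0.0338, 0.0777]
eef_rot: [[0.723, 0.691, 0.002], [0.691, -0.723, 0.0], [0.002, 0.001, -1.0]]
force: [0.7, 0.8, 3.6]
gripper_width: 0.0498
gripper_force: 63.3
```

```bash
python3 -c "
from h import *
s=observe();print(s['torque'],s['force'],s['tool_pos'],s['qpos'][5])"
```

```text
[ 0.08156557 -0.25651819  0.02994303] [0.68099869 0.84535539 3.63701234] [0.55850801 0.03377273 0.07766589] 47.159380986137464
```

carry_out([
  [[0,0,0.0002],4],
  [[0,0,0.0004],8],
  [[0,0,0.0008],12],
  [[0,0,0.0009],15],
  [[0,0,0.0009],15],
])

```text
clock: 16.45
tool_pos: [0.5583, 0.0337, 0.0767]
eef_rot: [[0.876, 0.481, 0.001], [0.481, -0.876, 0.0], [0.001, 0.0, -1.0]]
force: [1.4, 0.1, 3.4]
gripper_width: 0.05
gripper_force: 63.4
```

carry_out([
  [[0,0,0.0002],4],
  [[0,0,0.0004],8],
  [[0,0,0.0006],10],
  [[0,0,0.0006],10],
])

```text
clock: 16.85
tool_pos: [0.5582, 0.0335, 0.0762]
eef_rot: [[0.946, 0.323, 0.001], [0.323, -0.946, 0.0], [0.001, 0.0, -1.0]]
force: [0.3, 0.4, 5.0]
gripper_width: 0.0499
gripper_force: 63.5
```

```bash
python3 -c "
from h import *
s=observe();print(s['torque'],s['force'],s['tool_pos'],s['qpos'][5])"
```

```text
[-0.06390789 -0.17535111 -0.00563958] [0.25853616 0.35166861 5.01860233] [0.55820453 0.03348326 0.07617419] 72.04315817654008
```

carry_out([
  [[0,0,0.0003],4],
  [[0,0,0.0006],8],
  [[0,0,0.0006],10],
  [[0,0,0.0006],10],
])

```text
clock: 17.25
tool_pos: [0.5581, 0.0334, 0.0756]
eef_rot: [[0.988, 0.154, 0.001], [0.154, -0.988, -0.0], [0.001, 0.0, -1.0]]
force: [0.4, -1.0, 4.9]
gripper_width: 0.0499
gripper_force: 63.6
```

carry_out([
  [[0,0,0.0003],4],
  [[0,0,0.0006],8],
  [[0,0,0.0006],8],
])

```text
clock: 17.55
tool_pos: [0.5584, 0.0335, 0.0755]
eef_rot: [[1.0, 0.014, 0.001], [0.014, -1.0, 0.0], [0.001, -0.0, -1.0]]
force: [0.2, 0.2, 7.3]
gripper_width: 0.0498
gripper_force: 63.8
```

```bash
python3 -c "
from h import *
s=observe();print(s['torque'],s['force'],s['tool_pos'],s['qpos'][5])"
```

```text
[-0.10682385 -0.00405333 -0.08087277] [0.21531104 0.15421426 7.25029708] [0.55839844 0.03347749 0.07551161] 90.07952883021075
```

carry_out([
  [[0,0,0.0003],3],
  [[0,0,0.0005],6],
  [[0,0,0.0005],9],
  [[0,0,0.0005],9],
])

```text
clock: 17.95
tool_pos: [0.5587, 0.0335, 0.0755]
eef_rot: [[0.99, -0.142, 0.002], [-0.142, -0.99, 0.0], [0.002, -0.0, -1.0]]
force: [-0.7, -0.8, 9.8]
gripper_width: 0.0499
gripper_force: 64.1
```

```bash
python3 -c "
from h import *
s=observe();print(s['torque'],s['force'],s['tool_pos'],s['qpos'][5])"
```

```text
[-0.04357855  0.14999803 -0.13374643] [-0.73790574 -0.78038114  9.76766424] [0.55867311 0.0335034  0.07550948] 99.05833079114308
```

The nut is seated: z holds at 0.0755 while the push force rises. I'll unload, release and retreat.

carry_out([
  [[0,0,-0.001],0],
  [[0,0,-0.0015],0],
  [[0,0,-0.0015],0],
])

```text
clock: 18.25
tool_pos: [0.558, 0.0335, 0.0756]
eef_rot: [[0.99, -0.142, 0.001], [-0.142, -0.99, 0.0], [0.001, -0.0, -1.0]]
force: [2.1, -0.8, 4.3]
gripper_width: 0.0499
gripper_force: 63.4
```

carry_out([
  [[0,0,0],0],
  [[0,0,0],0],
  [[0,0,0],0],
  [[0,0,0],0],
  [[0,0,0],0],
  [[0,0,0],0],
  [[0,0,0],0],
], jaw=1)

```text
clock: 18.95
tool_pos: [0.5576, 0.0335, 0.0755]
eef_rot: [[0.99, -0.144, -0.0], [-0.144, -0.99, -0.0], [-0.0, 0.0, -1.0]]
force: [-0.1, -0.4, 0.3]
gripper_width: 0.0854
gripper_force: 0.0
```

carry_out([
  [[0,0,-0.01],0],
  [[0,0,-0.03],0],
  [[0,0,-0.06],0],
  [[0,0,-0.1],0],
  [[-0.04,0,-0.14],0],
  [[-0.07,0,-0.14],0],
  [[-0.07,0,-0.14],0],
  [[-0.07,0,-0.14],0],
])

```text
clock: 19.75
tool_pos: [0.4884, 0.0436, 0.2166]
eef_rot: [[0.99, -0.143, 0.002], [-0.143, -0.99, 0.0], [0.002, -0.0, -1.0]]
force: [-0.6, -0.2, 0.0]
gripper_width: 0.0856
gripper_force: 0.0
```

```bash
python3 - <<'E'
from m import *
st=observe(); im=save("wrist","w5.png")[:,:,::-1].copy(); b=save("scene","s5.png"); t=save("top","t5.png"); print(st["clock"],st["tool_pos"],st["gripper_width"],st["force"])
def comps(im,lo,hi,n,roi):
    h=cv2.cvtColor(im,cv2.COLOR_BGR2HSV); m=cv2.inRange(h,lo,hi); x0,x1,y0,y1=roi
    N,l,S,c=cv2.connectedComponentsWithStats(m[y0:y1,x0:x1])
    for i in range(1,N):
        if S[i,4]>n: print(S[i],c[i]+[x0,y0])
print("wrist");comps(im,(100,100,30),(130,255,255),150,(0,512,0,384))
print("scene");comps(b[:,:,::-1].copy(),(100,100,30),(130,255,255),60,(150,330,150,300)); print([proj("scene",[.558,.034,z]) for z in(.06,.094)])
print("top");comps(t[:,:,::-1].copy(),(95,100,40),(130,255,255),40,(200,350,180,230))
print([proj("wrist",[.558,.034,z],st) for z in(.06,.094)])
# flange ring vs disc centre, camera-relative
h=cv2.cvtColor(im,cv2.COLOR_BGR2HSV); bl=cv2.inRange(h,(100,100,30),(130,255,255)); c=contour(bl)
dk=(im.max(2)<62).astype(np.uint8)|(bl>0); u,v=proj("wrist",[.558,.034,.06],st).astype(int)
k2=np.zeros_like(dk); k2[max(0,v-85):v+85,u-85:u+85]=dk[max(0,v-85):v+85,u-85:u+85]; k2=cv2.morphologyEx(k2,cv2.MORPH_OPEN,np.ones((3,3)))
for cc,R in((contour(k2),.05),(c,.033)):
    s,r,w=fitc(rays_tool(cc+0.)); print(s*R/r,R/r,w)
E
```

```text
19.75 [0.48842797 0.0436009  0.21662221] 0.08557277279637497 [-0.61091416 -0.2404902   0.02471255]
wrist
[ 416   51   55   48 1745] [441.69283668  73.81318052]
[ 218   62   73   76 2701] [253.90670122  98.99037394]
scene
[103  18  22  21 312] [263.33333333 179.12820513]
[ 66  72  17  17 233] [224.03004292 229.86695279]
[array([263.24387149, 181.77623251]), array([263.34118633, 173.33591974])]
top
[21 10 19  9 87] [229.54022989 193.05747126]
[ 90  16  15  16 119] [296.87394958 203.53781513]
[array([252.09252311, 102.60601833]), array([251.93993159, 102.5594903 ])]
[ 0.00131681 -0.00069467] 0.3193879945219413 0.9966777408637874
[0.00165238 0.00038155] 0.3050109279739601 0.9433962264150944
```

```bash
python3 -c "
from plant import *
print(sign_off())"
```

```text
the job is handed in; nothing more can be done
None
```

The blue flange nut is on the stud of the black fitting, with its flange seated by touch reading. It dropped in after about 10° of anticlockwise turning. I then turned it about 72° clockwise, let go and handed the job in at about 20 s; force readings between moves peaked near 12 N.

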